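# Load a contactor under the spring hold-down flap of a test nest

### The arm

A 6-joint arm with a two-finger parallel gripper is mounted at the origin on a cart in front of the work surface, level with it; the furniture and walls round the work are solid. World frame = base frame: x ahead of the robot, y to its left, z up, the work surface at z = 0. Lengths are in mm, angles in rad, forces in N, time in s.
With the tool pointing down it reaches from about 350 to 775 mm from the base axis. Payload 7.3 kg.
Tool frame: the origin (TCP) lies midway between the tips of the shut fingers; the grasp point (between the pads) lies 19 mm behind it; z points along the fingers, y is the line along which they close (so a half turn about z gives the same grasp; the last joint's range is limited). The gripper opens to 92 mm and grips with 3 to 60 N. Pads are 19 mm wide; open, the fingers measure 130 mm over their backs; the gripper's body (75 mm by 190 mm) begins 47 mm behind the grasp point.
Start: joints at [1.043, 0.342, 1.524, -0, 1.275, -0.146], TCP at [195.598, 487.223, 226.741] pointing down, gripper open.
Joint ranges: [-2.53, 2.53], [-0.77, 2.02], [0.04, 2.7], [-1, 4.14], [0.28, 2.66], [-3.11, 3.11]. Speed limits (rad/s): [2.57, 2.57, 3.14, 3.14, 3.14, 3.14].

### API

Orientations are given as [roll, pitch, yaw] about the fixed x, y, z axes, in that order (R = Rz(yaw) Ry(pitch) Rx(roll)).
In Python, from plant import get_obs, capture, camera_model, close_job, search_frame, regions_of, pinpoint gives the robot as it stands. The module is installed in compiled form; this text tells all that it offers.
- The arm moves only by the shell command python3 -m pendant 'ROWS'. ROWS is JSON, one flat list of numbers, 7 for each row, row after row: the shift along the tool's x, y, z in units of 30 mm (1.0 is 30 mm), then the turn, a rotation vector about the tool's x, y, z in units of 4 degrees (1.0 is 4 degrees), then the closure, from -1 (fully open) to 1 (shut), so that 0 is half open. In form: [dx, dy, dz, wx, wy, wz, gripper, dx, dy, dz, wx, wy, wz, gripper, ...]. A call has 1 to 12 rows; each row shifts and turns the commanded pose from where the row before left it, along the tool's axes as they then stand; what a row does not reach is not made up. A row lasts 1/10 s, in which the tool goes at most 50 mm and 8.59 degrees, less where a joint would pass 70% of its speed; a pose out of reach is approached as far as the arm can. A call with a number of a shift or a turn outside -1 to 1 is refused whole. A call with a gripper value outside its range is refused whole. The fingers move at their own pace and stop on an object; the grip force is fixed at half the most. Time passes only in rows, so rows that do not move let the fingers close. It gives the time, the measured TCP pose, the force, the opening and the grip force at its end, in the units of the state.
- get_obs(): the state, without advancing time (a new reading comes with each control period).
- capture(name): name is "side" or "top" or "wrist"; returns the picture (400x640x3 uint8, red, green, blue); there is no depth.
- camera_model(name): a dict with "fov_y" (degrees; the focal length in pixels is half the picture's height over the tangent of half this angle, whatever the lens; pixels are square), "cx", "cy" (the principal point, pixels), "pose" (4x4, takes a point from camera to world coordinates). Camera axes: x right, y up, looking along -z (the intrinsics and any distortion apply to the point x, -y, -z); pixel columns grow to the right and rows downward; lengths in mm; the calibration is good to about 2 mm. A picture is of the moment at which its call begins: read the wrist's pose just before it. camera_model takes no time and is no camera call; for the wrist camera it gives the pose at the moment of the call.
- close_job(): hands the job in; it is judged then, once.
Trained networks look in the newest picture that a camera, given by its name, has taken for a name from the list of things; names that differ only in an ending like _2 or _b are one class to them, and where a whole thing is asked for, a point or a joint stands for the part that bears it (a point fixed in the world has none). Each returns a list of dicts, best first, with "score" (0 to 1); they miss things now and then, are a little off and sometimes report something else, mostly with a low value. They report only what shows in the picture. A call takes as long as a camera call. They do not tell look-alikes from the thing itself.
- search_frame(camera, thing): "location" ([column, row] in pixels, amid what is visible of it).
- regions_of(camera, thing): "pixels" (400x640 bool, what is visible of it) and "location" ([column, row] in pixels, amid what is visible of it).
- pinpoint(camera, thing): "location" ([column, row] in pixels: a listed point, or the origin of a listed thing).
The state is a dict: "time": time; "joint_positions": joint angles; "dq": joint speeds; "tau": joint torques, N m; "tool_pos": TCP position; "tcp_rot": TCP orientation; "contact_force": force on the tool from outside, world axes, zero at the start; "moment": the same for the moment, N m; "grip_width": finger opening in mm; "finger_force": force on a finger pad.
Only numpy, scipy, OpenCV 4.12 (cv2) and the standard library are available. Lean on these libraries where they do the work, as an engineer would, in place of code of your own. Each camera call takes 0.05 s, during which the arm holds its last target. There are 200 camera calls.

### The job

Load the light-grey contactor into the bench-test nest: hold the spring-closed flap up with one fingertip on its red press bar while the other fingertip pushes the contactor along its channel, fully home against the black end block, and keep the flap off the contactor until it is home. Then let the flap close onto the contactor and move clear. Only push the contactor, never lift it, and leave everything else on the bench where it is.

Things in the scene. Friction and masses are not known exactly. Their poses are not given: they have to be found in the camera images.
- nest: Test nest screwed to the bench, aluminium plate 262x168x10 mm. Origin on the bench under the flap's hinge line; x = loading direction (roughly to the robot's left), y toward the robot, z up. Channel centred on y = -45 mm between white rails 48 mm apart, 28 mm high. Hinge shaft 10 mm thick along x at y = 0, height 50 mm, in bearing blocks 60 mm high at x = -172 and +45.
- flap (a joint): Spring-closed flap (rad), a rocker on the shaft: a plate with rubber pad over the channel (x = 6 to 34 mm) and the red press bar on the robot's side. 0 = closed, pad 7-15 mm too low for a contactor. Pressing the bar down raises it: 0.25 pad lies on the contactor's top, 0.35 clear by 3 mm, 0.50 bar level, pad 7-15 mm clear and its plate up to 120 mm high, 0.55 stop. Needs 4 to 9 N.
- press_bar (a point): Middle of the top face of the red press bar: flat, 140 mm long (nest x = -165 to -25 mm), 36 mm wide. Closed, it slopes up toward the robot, this point at nest y = +41, 52 mm above the bench. Pressed level (flap 0.50), its top is 32 mm above the bench and is clear from nest y = +26 to +55. A fingertip may slide along it while pressing; that does not turn the flap.
- end_stop (a point): Centre of the front face of the black end block (60 mm high) at nest (35, -45, 45) mm. The contactor's leading face comes against it; its centre is then at nest x = -2.6 mm and its rear face at x = -40 mm, still outside the flap.
- contactor_center (a point): Centre of the light-grey contactor to load: 75 long (x, along the channel) x 44 wide x 70 mm high, 0.3 kg; this point 35 mm above its underside. Stands on the nest's plate between the rails (underside 10, top 80 mm above the bench), leading face 16-46 mm short of the flap. The tall half leads, a lower ledge trails; push the rear face between 30 and 45 mm above the bench.
- next_contactor: dark contactor, 76x44x70 mm, standing beside the nest, the next one in line (bystander, leave alone); origin under its centre
- meter: yellow and black hand multimeter, 158x78x53 mm, lying on its back (bystander); origin under its centre
- tape_a: yellow roll of insulating tape, 62 mm across, 19 mm high, lying flat (bystander); origin under its centre
- tape_b: black roll of insulating tape, 62 mm across, 19 mm high, lying flat (bystander); origin under its centre
- side_cutters: side cutters with red handles, 132x69x17 mm, lying flat (bystander); origin under the middle
- small_driver: screwdriver with yellow handle, 169x29x29 mm, lying flat (bystander); origin under the middle
- rail_offcut: slotted steel mounting rail, 200x35x8 mm, lying flat (bystander); origin under its centre
Mind the look-alikes: they are no part of the job. What is shaped like the part that bears contactor_center but purple is not meant.

How it is judged (in metres and radians):
On the way, in this order (a step that is already met when the one before it is completed fails the run):
1. the flap is held up by a finger on its press bar while the contactor is still short of it (value of joint flap above 0.3 rad and contact force between the fingers and flap above 0.5 N and x of contactor_center in the frame of nest below -0.04 m), for 0.1 s.
2. the contactor is home against the end block with the flap still held up (value of joint flap above 0.27 rad and contact force between the fingers and flap above 0.5 N and x of contactor_center in the frame of nest above -0.0076 m), for 0.1 s.
At the end, for the whole second after the job is handed in: The contactor stands flat between the guide rails within 5 mm of the end block, straight to 0.06 rad and at rest, and the flap (0.19 to 0.31 rad) rests on its top with more than 1 N (x of contactor_center in the frame of nest between -0.0076 and 0.0024 m and z of contactor_center in the frame of nest below 0.05 m and y of contactor_center in the frame of nest between -0.05 and -0.04 m and angle between the x axis of contactor_center and the x axis of nest, either way round below 0.06 rad and angle between contactor_center's own z axis and vertical below 0.06 rad and value of joint flap between 0.19 and 0.31 rad and contact force between flap and contactor above 1 N and linear speed of contactor below 0.02 m/s); the robot touches nothing.
It fails at once if the flap touches the contactor (more than 1.5 N) before it is home (more than 6 mm short of the end block) (contact force between flap and contactor above 1.5 N and x of contactor_center in the frame of nest below -0.0086 m).
It fails at once if the contactor is lifted (8 mm) or tipped (0.2 rad) (z of contactor_center in the frame of nest above 0.053 m or angle between contactor_center's own z axis and vertical above 0.2 rad).
It fails at once if another thing on the bench is moved by more than 15 mm (distance of any of next_contactor, meter, tape_a, tape_b, side_cutters, small_driver, rail_offcut from where it was at the start of the episode above 0.015 m).
It also fails if it takes over 38 s, if anything falls off the work surface, if the arm or the gripper's body presses on something with over 40 N, if the wrist force passes 120 N, or if a joint passes its speed limit or range.

## Working session

There is one attempt and no reset: what is moved stays moved. The work goes in short steps, Python scripts to look and compute and a shell command to move; the robot and the scene stay as the last step left them, time stands still between calls to the robot, and variables do not carry over. Pictures are saved under pics/ and viewed, at most 10 in all, crops included, and the job is handed in when it is done.

```bash
mkdir -p pics
cat > h.py <<'E'
import numpy as np, cv2
from plant import *
def ray(cam,px):
    m=camera_model(cam); f=200/np.tan(np.radians(m["fov_y"])/2); P=np.array(m["pose"])
    d=np.array([(px[0]-m["cx"])/f,-(px[1]-m["cy"])/f,-1.0])
    return P[:3,3],P[:3,:3]@d
def at_z(cam,px,z):
    o,d=ray(cam,px); return o+d*(z-o[2])/d[2]
def proj(cam,p):
    m=camera_model(cam); f=200/np.tan(np.radians(m["fov_y"])/2); P=np.array(m["pose"])
    q=P[:3,:3].T@(np.array(p)-P[:3,3]); return np.array([m["cx"]-f*q[0]/q[2],m["cy"]+f*q[1]/q[2]])
E
python3 - <<'E'
from h import *
np.set_printoptions(precision=1,suppress=True)
print(get_obs())
for c in ["top","side"]:
    im=capture(c); cv2.imwrite(f"pics/{c}.png",im[:,:,::-1])
    print(c,{k:v for k,v in camera_model(c).items()})
    for t,z in [("nest",0),("press_bar",52),("end_stop",45),("contactor_center",45),("next_contactor",0)]:
        for r in pinpoint(c,t)[:3]: print(t,r["score"],r["location"],at_z(c,r["location"],z))
E
```

```text
{'time': 0.0, 'joint_positions': array([ 1. ,  0.3,  1.5, -0. ,  1.3, -0.1]), 'dq': array([ 0.,  0., -0.,  0.,  0., -0.]), 'tau': array([ -0. , -43.1, -24.4,   0.1,   0.1,  -0. ]), 'tool_pos': array([195.4, 486.8, 226.1]), 'tcp_rot': array([-3.1, -0. ,  2.8]), 'contact_force': array([ 0.1, -0.7, -0.3]), 'moment': array([-0., -0.,  0.]), 'finger_force': 0.0, 'grip_width': 91.85971482041145}
top {'fov_y': 50.54580965298335, 'cx': 317.9973944290327, 'cy': 201.96715293898498, 'pose': array([[   0. ,    1. ,   -0.1,  494.7],
       [  -1. ,    0. ,   -0. ,   -1.8],
       [  -0. ,    0.1,    1. , 1539.9],
       [   0. ,    0. ,    0. ,    1. ]])}
nest 0.69 [345.9, 241.4] [487.3 -76.6   0. ]
nest 0.25 [380.2, 247.1] [ 469.  -200.4    0. ]
press_bar 0.57 [378.4, 244.4] [ 479.1 -187.4   52. ]
end_stop 0.91 [338.7, 225.3] [543.6 -48.4  45. ]
contactor_center 0.79 [366.9, 223.4] [ 551.9 -147.5   45. ]
contactor_center 0.53 [324.5, 186.6] [680.1   3.8  45. ]
contactor_center 0.52 [294.6, 212.2] [587.2 108.1  45. ]
next_contactor 0.66 [356.4, 200.3] [ 637.1 -113.1    0. ]
side {'fov_y': 56.33806915674298, 'cx': 321.24078469379276, 'cy': 198.19052731021827, 'pose': array([[   0.8,    0.4,   -0.4,  146.8],
       [  -0.6,    0.5,   -0.7, -704.8],
       [  -0. ,    0.8,    0.6,  754.4],
       [   0. ,    0. ,    0. ,    1. ]])}
nest 0.92 [302.7, 252.8] [500.5 -74.8   0. ]
press_bar 0.82 [316.7, 268.7] [ 476.1 -183.3   52. ]
end_stop 0.62 [306.4, 227.5] [539.3 -35.9  45. ]
contactor_center 0.84 [340.4, 204.9] [677. -10.  45.]
contactor_center 0.84 [292.2, 199.2] [572.4  97.7  45. ]
contactor_center 0.68 [337.7, 250.6] [ 558.6 -158.1   45. ]
next_contactor 0.77 [354.1, 246.3] [ 632.3 -136.4    0. ]
```

View pics/top.png

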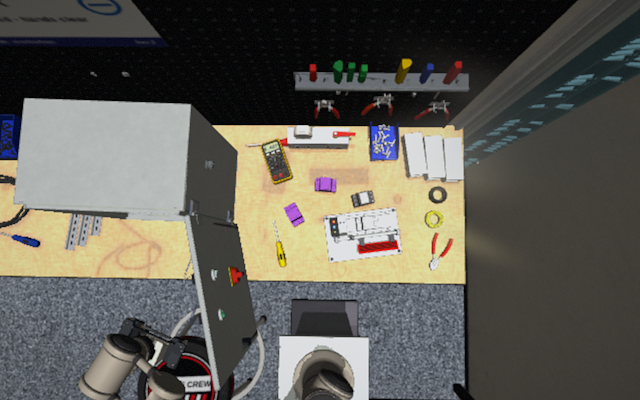

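View pics/side.png

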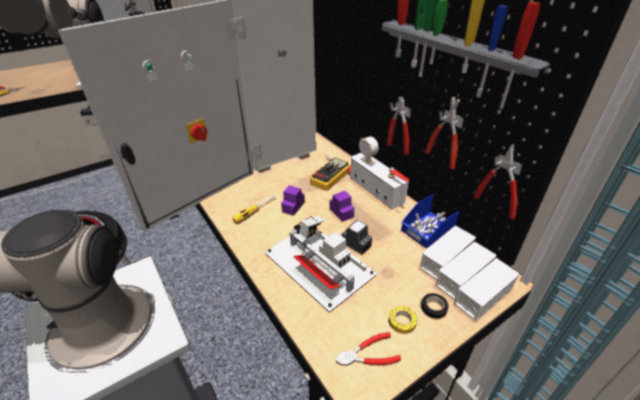

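The top view shows the nest at about (362,235), with the red press bar at (378,247), the contactor at (367,223) and the end block at (335,225). The purple look-alikes are at (325,185) and (294,214), and an open cabinet door stands at columns 190–270. The side view shows the same layout. Next I'll locate the door relative to the arm and fit the nest pose.

Run:
```python
from h import *
from scipy.optimize import least_squares
np.set_printoptions(precision=1,suppress=True)
o=get_obs(); print(o["time"],o["tool_pos"],np.round(o["tcp_rot"],3))
def tri(a,b):
    o1,d1=ray("side",a);o2,d2=ray("top",b)
    s=np.linalg.lstsq(np.c_[d1,-d2],o2-o1,rcond=None)[0]; p,q=o1+d1*s[0],o2+d2*s[1]; return (p+q)/2,np.linalg.norm(p-q)
print("door knob",tri((198,131),(236,276)),"green",tri((150,65),(221,314)),"white",tri((186,55),(214,274)))
print("tcp px",proj("top",o["tool_pos"]),proj("side",o["tool_pos"]), "bench corner", at_z("side",(200,205),0), "door foot free/hinge at floor?",[at_z("side",p,z) for p in[(145,220),(255,165)] for z in (0,-300)])
L={"press":(-95,41,52),"end":(35,-45,45),"org":(0,0,0)}
obs=[("top","press",(378.4,244.4)),("top","end",(338.7,225.3)),("top","org",(345.9,241.4)),("side","press",(316.7,268.7)),("side","end",(306.4,227.5)),("side","org",(302.7,252.8)),
("top","con",(366.9,223.4)),("side","con",(337.7,250.6))]
def f(v,full=False):
    x,y,a,cx=v[0]*100,v[1]*100,v[2],v[3]*100; c,s=np.cos(a),np.sin(a); r=[]
    for cam,k,px in obs:
        p=L.get(k,(cx,-45,45)); r+=list(proj(cam,(x+c*p[0]-s*p[1],y+s*p[0]+c*p[1],p[2]))-px)
    return np.array(r)
s=least_squares(f,[4.9,-.75,1.68,-.64],loss="soft_l1"); print(s.x*[100,100,1,100], f(s.x).reshape(-1,2))
w=capture("wrist"); cv2.imwrite("pics/w0.png",w[:,:,::-1])
m=camera_model("wrist"); print(m, get_obs()["joint_positions"])
```

```text
0.6 [195.6 487.2 226.8] [3.1 0.  2.8]
door knob (array([381. , 262.1, 267. ]), np.float64(1.863354768146258)) green (array([305.6, 254.9, 466. ]), np.float64(4.1182701831444115)) white (array([401.5, 277.1, 465.6]), np.float64(1.004227750019944))
tcp px [163.2 334.7] [115.2 131.2] bench corner [340.4 294.2   0. ] door foot free/hinge at floor? [array([175.2, 321.1,   0. ]), array([ 186.5,  729. , -300. ]), array([591.4, 405.4,   0. ]), array([ 768.2,  846.9, -300. ])]
[499.7 -81.2   1.7 -82.6] [[-1.6  0.8]
 [-2.7  1.6]
 [ 1.3 -3.4]
 [-0.3 -0.4]
 [ 0.1  0.8]
 [ 1.   1.5]
 [ 2.  -1.9]
 [-0.8 -0.8]]
{'fov_y': 59.1007161875161, 'cx': 323.5294221403943, 'cy': 204.58241128099863, 'pose': array([[  0.4,  -0.9,  -0.2, 131.4],
       [  0.9,   0.4,   0.1, 513.7],
       [  0. ,  -0.3,   1. , 384.2],
       [  0. ,   0. ,   0. ,   1. ]])} [ 1.   0.3  1.5  0.   1.3 -0.1]
```

View pics/w0.png

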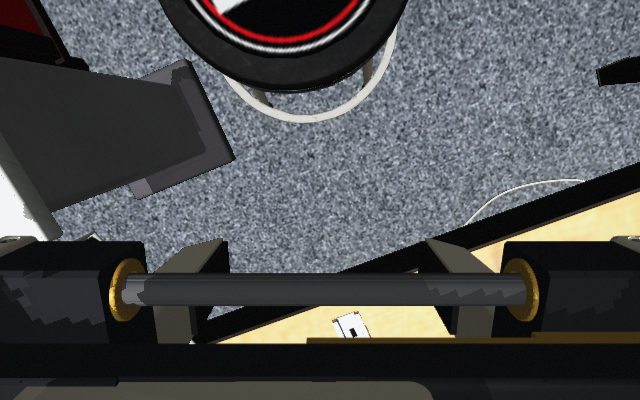

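Run:
```python
from h import *
np.set_printoptions(precision=1,suppress=True)
def tri(a,b):
    o1,d1=ray("side",a);o2,d2=ray("top",b)
    s=np.linalg.lstsq(np.c_[d1,-d2],o2-o1,rcond=None)[0]; p,q=o1+d1*s[0],o2+d2*s[1]; return (p+q)/2,np.linalg.norm(p-q)
print("free low",tri((145,222),(269,319)),"free high",tri((62,33),(214,399)),"hinge hi?",tri((225,0),(190,213)),"hinge lo",tri((250,168),(240,278)))
for n in ("top","side"):
    im=cv2.imread(f"pics/{n}.png"); c=im[160:400,60:330] if n=="top" else im[0:240,20:290]
    cv2.imwrite(f"pics/c_{n}.png",cv2.resize(c,None,fx=2,fy=2))
a=cv2.imread("pics/c_top.png");b=cv2.imread("pics/c_side.png");cv2.imwrite("pics/both.png",cv2.resize(np.hstack([a,b]),(800,356)))
```

```text
free low (array([195.4, 189.3,  81.8]), np.float64(53.05099196950839)) free high (array([149.2, 237.7, 567.1]), np.float64(25.06076693413093)) hinge hi? (array([544.3, 313.6, 567.8]), np.float64(10.308334985432243)) hinge lo (array([429. , 238.5, 144.7]), np.float64(148.15719926349345))
```

View pics/both.png

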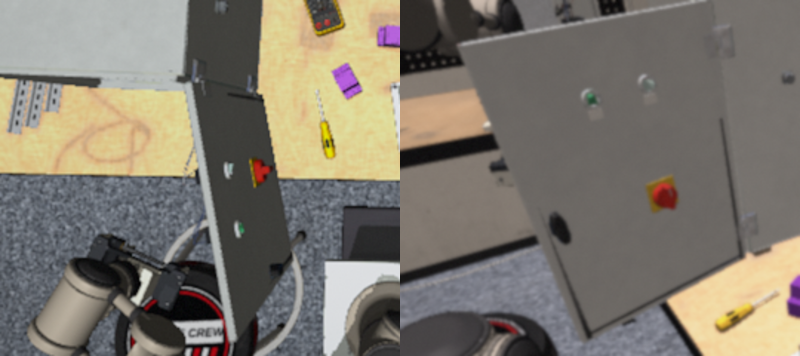

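The door, a vertical panel, runs from about (150,238) to (544,314) with its top near z 570, so it stands between the arm and the nest. The arm must go over it. I'll lift straight up first.

```bash
python3 -m pendant '[0,0,-1,0,0,0,-0.46, 0,0,-1,0,0,0,-0.46, 0,0,-1,0,0,0,-0.46, 0,0,-1,0,0,0,-0.46, 0,0,-1,0,0,0,-0.46, 0,0,-1,0,0,0,-0.46, 0,0,-1,0,0,0,-0.46, 0,0,-1,0,0,0,-0.46, 0,0,-1,0,0,0,-0.46, 0,0,-1,0,0,0,-0.46, 0,0,-1,0,0,0,-0.46, 0,0,-1,0,0,0,-0.46]'; python3 -c "
from h import *
np.set_printoptions(precision=4,suppress=True)
o=get_obs();print(o['joint_positions'],o['tool_pos'],o['tcp_rot'],o['grip_width'])
def tri(a,b):
    o1,d1=ray('side',a);o2,d2=ray('top',b)
    s=np.linalg.lstsq(np.c_[d1,-d2],o2-o1,rcond=None)[0]; p,q=o1+d1*s[0],o2+d2*s[1]; return (p+q)/2,np.linalg.norm(p-q)
print(tri((145,228),(258,325)),tri((62,31),(219,398)))
"
```

```text
time: 1.85
tool_pos: [195.2, 486.6, 588.2]
tcp_rot: [3.141, 0.0, 2.76]
contact_force: [0.4, 1.1, -0.0]
grip_width: 67.0
finger_force: 0.0
[ 1.043   0.4203  0.4117  0.      2.3087 -0.146 ] [195.2276 486.6478 588.228 ] [3.1407 0.0001 2.7599] 67.04477118307479
(array([178.1313, 230.8396,  35.0074]), np.float64(27.48732615855513)) (array([151.8099, 225.692 , 572.4187]), np.float64(21.87900369916188))
```

```bash
python3 -m pendant '[0,0,-1,0,0,0,-0.46, 0,0,-1,0,0,0,-0.46, 0,0,-0.5,0,0,0,-0.46, 0,0,0,0,0,0,-0.46]'; python3 -c "
from h import *
np.set_printoptions(precision=4,suppress=True)
o=get_obs();print(o['joint_positions'],proj('top',o['tool_pos']),proj('side',o['tool_pos']))
for n in ('top','side'): cv2.imwrite('pics/l_%s.png'%n,capture(n)[:,:,::-1])
a=cv2.imread('pics/l_top.png')[100:400,0:330];b=cv2.imread('pics/l_side.png')[0:300,0:330]
cv2.imwrite('pics/l.png',cv2.resize(np.hstack([a,b]),(800,364)))
"
```

```text
time: 2.25
tool_pos: [190.5, 474.1, 636.4]
tcp_rot: [3.124, 0.001, 2.76]
contact_force: [-0.5, -0.4, 0.7]
grip_width: 66.7
finger_force: 0.0
[ 1.0374  0.5313  0.0361  0.0035  2.557  -0.1486] [ 94.4043 381.5642] [ 51.4779 -24.7912]
```

View pics/l.png

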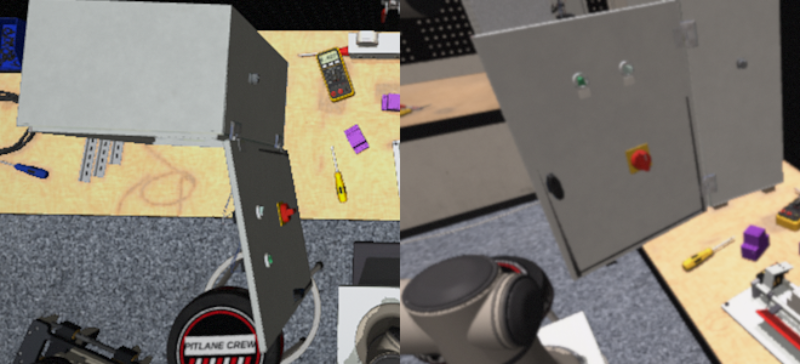

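```bash
python3 -m pendant '[-0.5,-0.5,0,0,0,0,-0.46, -0.95,-0.975,0,0,0,0,-0.46, -0.95,-0.975,-0.3,0,0,0,-0.46, -0.95,-0.975,-0.3,0,0,0,-0.46, -0.95,-0.975,0,0,0,0,-0.46, -0.95,-0.975,0,0,0,0,-0.46, -0.95,-0.975,0,0,0,0,-0.46, -0.95,-0.975,0,0,0,0,-0.46]'; python3 -c "
from h import *
print(np.round(get_obs()['joint_positions'],3))"
```

```text
time: 3.15
tool_pos: [307.6, 188.7, 651.7]
tcp_rot: [3.125, 0.004, 2.76]
contact_force: [1.5, 1.1, 0.3]
grip_width: 66.7
finger_force: 0.0
[ 0.328  0.104  0.655  0.014  2.368 -0.851]
```

```bash
python3 -m pendant '[-1,-1,0,0,0,0,-0.46, -1,-1,0,0,0,0,-0.46, -1,-1,0,0,0,0,-0.46, -1,-1,0,0,0,0,-0.46, -1,-1,0,0,0,0,-0.46, -1,-1,0,0,0,0,-0.46, -1,-1,0,0,0,0,-0.46, -1,-1,0,0,0,0,-0.46, 0,0,0.8,0,0,1,-0.46, 0,0,1,0,0,1,-0.46, 0,0,1,0,0,1,-0.46, 0,0,1,0,0,1,-0.46]' && python3 -m pendant '[0,0,1,0,0,1,-0.46, 0,0,1,0,0,1,-0.46, 0,0,1,0,0,1,-0.46, 0,0,1,0,0,1,-0.46, 0,0,1,0,0,1,-0.46, 0,0,0.5,0,0,1,-0.46, 0,0,0,0,0,1,-0.46, 0,0,0,0,0,1,-0.46, 0,0,0,0,0,1,-0.46, 0,0,0,0,0,1,-0.46, 0,0,0,0,0,1,-0.46]'
python3 - <<'E'
from h import *
np.set_printoptions(precision=1,suppress=True)
w=capture("wrist"); cv2.imwrite("pics/w1.png",w[:,:,::-1])
print(np.round(get_obs()["joint_positions"],3),get_obs()["tool_pos"],get_obs()["tcp_rot"])
for t,z in [("nest",0),("press_bar",52),("end_stop",45),("contactor_center",45)]:
    for r in pinpoint("wrist",t)[:2]: print(t,r["score"],r["location"],at_z("wrist",r["location"],z))
E
```

```text
time: 4.35
tool_pos: [441.8, -120.8, 533.3]
tcp_rot: [3.128, 0.001, 2.477]
contact_force: [-1.0, -0.2, 0.2]
grip_width: 67.2
finger_force: 0.0
time: 5.45
tool_pos: [443.1, -118.9, 369.8]
tcp_rot: [3.131, -0.008, 1.71]
contact_force: [0.6, 1.1, -0.2]
grip_width: 67.0
finger_force: 0.0
[-0.4  0.1  1.4  0.   1.6 -0.6] [ 443.1 -118.9  369.8] [ 3.1 -0.   1.7]
nest 0.58 [364.3, 144.2] [503.4 -85.7   0. ]
nest 0.32 [301.6, 323.6] [ 449.1 -396.6    0. ]
press_bar 0.71 [338.1, 214.3] [ 476.2 -183.1   52. ]
end_stop 0.93 [404.0, 119.4] [543.3 -42.6  45. ]
contactor_center 0.84 [396.5, 193.4] [ 552.6 -143.    45. ]
contactor_center 0.74 [509.7, 100.0] [676.    1.8  45. ]
```

View pics/w1.png

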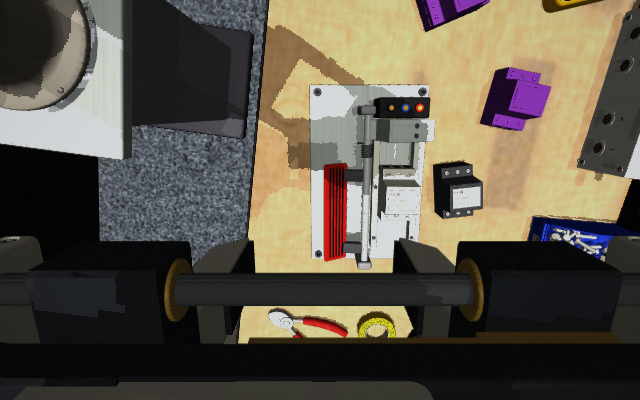

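The wrist view shows the nest upright: red bar at columns 325–347 and rows 165–260, contactor around (400,193), flap pad around (402,130), end block around (402,105), plate screws at (319,92), (423,92) and (318,253). I'll fit the pose more tightly using the screws, the red bar and the network points.

Run:
```python
from h import *
from scipy.optimize import least_squares
np.set_printoptions(precision=2,suppress=True)
w=cv2.imread("pics/w1.png"); g=cv2.cvtColor(w,cv2.COLOR_BGR2GRAY)
sc=[]
for x,y in [(319,92),(423,92),(318,253)]:
    p=255-g[y-8:y+9,x-8:x+9].astype(float); p=np.clip(p-120,0,None); yy,xx=np.mgrid[y-8:y+9,x-8:x+9]; sc.append((np.sum(xx*p)/p.sum(),np.sum(yy*p)/p.sum()))
S=[at_z("wrist",s,11) for s in sc]; print("screws",sc,S)
d=S[0]-S[2]; print("yaw long",np.arctan2(d[1],d[0]),np.linalg.norm(d)); d=S[0]-S[1]; print("yaw short",np.arctan2(d[1],d[0])+np.pi/2,np.linalg.norm(d))
hsv=cv2.cvtColor(w,cv2.COLOR_BGR2HSV); m=((hsv[...,0]<8)|(hsv[...,0]>172))&(hsv[...,1]>150)&(hsv[...,2]>90); m[:150]=0;m[265:]=0;m[:,:315]=0;m[:,360:]=0
c=max(cv2.findContours(m.astype(np.uint8),0,1)[0],key=cv2.contourArea); b=cv2.boxPoints(cv2.minAreaRect(c)); print("bar box",b)
for p in b: print(at_z("wrist",p,52))
L={"press":(-95,41,52),"end":(35,-45,45),"org":(0,0,0)}
obs=[("top","press",(378.4,244.4)),("top","end",(338.7,225.3)),("side","press",(316.7,268.7)),("side","end",(306.4,227.5)),
("top","con",(366.9,223.4)),("side","con",(337.7,250.6))]
ow=[("wrist","press",(338.1,214.3)),("wrist","end",(404,119.4)),("wrist","org",(364.3,144.2)),("wrist","con",(396.5,193.4))]
def f(v,ob):
    x,y,a,cx=v[0]*100,v[1]*100,v[2],v[3]*100; c,s=np.cos(a),np.sin(a); r=[]
    for cam,k,px in ob:
        p=L.get(k,(cx,-45,45)); r+=list(proj(cam,(x+c*p[0]-s*p[1],y+s*p[0]+c*p[1],p[2]))-px)
    return np.array(r)
for ob in (obs,ow,obs+ow):
    s=least_squares(f,[4.9,-.75,1.68,-.64],args=(ob,),loss="soft_l1"); print(s.x*[100,100,1,100], f(s.x,ob).reshape(-1,2).tolist())
```

```text
screws [(np.float64(317.23588277340957), np.float64(91.37741243745532)), (np.float64(421.9322015213317), np.float64(95.8238341968912)), (np.float64(321.3862042827364), np.float64(252.90164866401363))] [array([423.15, -21.86,  11.  ]), array([569.32,  -6.69,  11.  ]), array([ 463. , -259.9,   11. ])]
yaw long 1.736702354185361 241.35566860627313
yaw short -1.4673866163403897 146.9578451355037
bar box [[324. 260.]
 [324. 163.]
 [346. 163.]
 [346. 260.]]
[ 465.84 -253.69   52.  ]
[ 445.65 -114.21   52.  ]
[ 475.07 -109.99   52.  ]
[ 497.45 -249.24   52.  ]
[501.47 -84.16   1.73 -78.8 ] [[-0.832136095945998, 0.7918163044462005], [-1.7342509765076102, 0.9120584982766218], [0.35332590959126264, 0.2563439744746461], [1.5038461127707023, 1.149227186754274], [2.0464287325386863, -1.8639602200902345], [-0.7743577440289755, -0.7806226420094902]]
[502.38 -83.67   1.7  -65.49] [[-0.9685750208026889, 0.23493283699579592], [-0.5062660501039318, 0.39366955184135577], [0.2945666739632884, -0.9280614185130673], [2.1260728108493367, 0.059900505328329245]]
[502.4  -83.88   1.71 -68.16] [[-1.0810394267573429, 1.1573712228529303], [-1.5597248900356249, 0.39038456248411535], [-0.2751108479942559, 0.26552377900321744], [2.174068012426858, 1.0085361121990104], [-0.6778261958555163, -1.3059328270055346], [-3.5693645999375576, -2.6043722021118185], [-0.4502115093749808, 0.5995743692510018], [-0.7127086246698582, 0.2781899726779784], [0.28268204279567044, -0.7871416288325008], [2.382755741060805, 1.8197673159145609]]
```

```bash
python3 -m pendant '[-0.82,0.55,1,0.15,-0.11,-0.1,-0.46, -0.82,0.55,1,0,0,0,-0.46, -0.82,0.55,1,0,0,0,-0.46, -0.82,0.55,1,0,0,0,-0.46, 0,0,1,0,0,0,-0.46, 0,0,1,0,0,0,-0.46, 0,0,1,0,0,0,-0.46, 0,0,1,0,0,0,-0.46, 0,0,0.5,0,0,0,-0.46, 0,0,0,0,0,0,-0.46]'
python3 - <<'E'
from h import *
np.set_printoptions(precision=3,suppress=True)
w=capture("wrist"); s=capture("side")
print(get_obs()["joint_positions"],get_obs()["tool_pos"],get_obs()["tcp_rot"])
for t,z in [("press_bar",52),("end_stop",45),("contactor_center",45)]:
  for c in ("wrist","side"):
    for r in pinpoint(c,t)[:2]: print(c,t,r["score"],r["location"],at_z(c,r["location"],z))
s=cv2.resize(s[180:330,220:420],(533,400))
cv2.imwrite("pics/w2.png",cv2.resize(np.hstack([w[:,80:560],s]),(800,316))[:,:,::-1])
E
```

```text
time: 6.7
tool_pos: [520.0, -204.8, 110.7]
tcp_rot: [-3.134, -0.006, 1.721]
contact_force: [-2.0, 1.1, -0.5]
grip_width: 66.9
finger_force: 0.0
[-0.512  0.52   1.576  0.     1.05  -0.662] [ 521.609 -205.571  113.423] [-3.138 -0.003  1.72 ]
wrist press_bar 0.98 [256.6, 181.5] [ 476.363 -185.882   52.   ]
side press_bar 0.62 [315.6, 267.6] [ 475.814 -178.839   52.   ]
side end_stop 0.57 [305.0, 229.0] [532.823 -38.913  45.   ]
side contactor_center 0.77 [294.3, 199.5] [576.931  92.65   45.   ]
side contactor_center 0.76 [335.8, 252.1] [ 551.377 -159.595   45.   ]
```

View pics/w2.png

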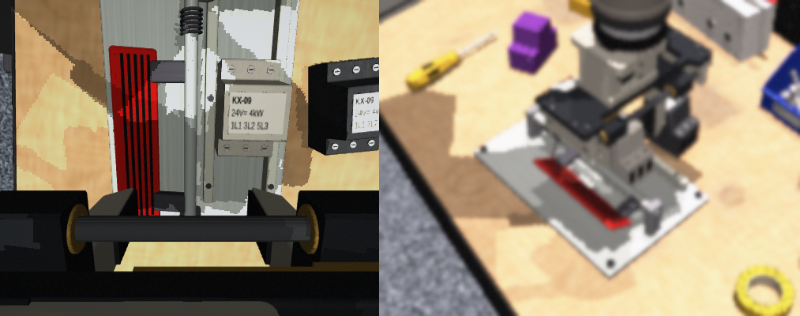

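The wrist view shows the contactor ("KX-09" label) ahead of the fingers, its rear edge near wrist row 196. The red bar is left of the left finger and the fingers straddle the shaft. I'll check the tip projections against these.

Run:
```python
from h import *
from scipy.spatial.transform import Rotation as R
np.set_printoptions(precision=1,suppress=True)
a=1.717; o=np.array([502.4,-83.8]); X=np.array([np.cos(a),np.sin(a)]); Y=np.array([-np.sin(a),np.cos(a)])
nest=lambda p:np.array([(p[:2]-o)@X,(p[:2]-o)@Y,p[2]])
ob=get_obs(); p=ob["tool_pos"]; T=R.from_euler("xyz",ob["tcp_rot"]).as_matrix()
print("tcp nest",nest(p))
for dy in (-52,-43,-33.5,33.5,43,52): print(dy,proj("wrist",p+T[:,1]*dy),nest(p+T[:,1]*dy))
s=1013/800
for n,q,z in [("bar far L",(111,45),58),("bar far R",(157,48),45),("bar near L",(117,215),58),("bar near R",(158,215),45),("con rear R",(283,153),60),("con rear L",(222,153),60),("con front L",(222,60),80),("con frontR",(281,60),80),("shaft far",(191,10),55),("shaft near",(191,210),55),("rail L far",(204,40),38),("rail L near",(206,200),38),("bar pp",((256.6-80)/s,181.5/s),52)]:
    px=(80+q[0]*s,q[1]*s); print(n,px,nest(at_z("wrist",px,z)))
```

```text
tcp nest [-123.2   -1.2  113.8]
-52 [214.8 260.3] [-123.4   50.8  113.9]
-43 [233.5 260.3] [-123.4   41.8  113.9]
-33.5 [253.2 260.3] [-123.3   32.3  113.8]
33.5 [392.  260.3] [-123.1  -34.7  113.7]
43 [411.7 260.3] [-123.1  -44.2  113.6]
52 [430.4 260.3] [-123.1  -53.2  113.6]
bar far L (220.55375, 56.98125) [-24.3  56.8  58. ]
bar far R (278.80125, 60.78) [-24.6  25.6  45. ]
bar near L (228.15125, 272.24375000000003) [-156.6   61.4   58. ]
bar near R (280.0675, 272.24375000000003) [-162.8   28.9   45. ]
con rear R (438.34875000000005, 193.73625) [-102.6  -72.    60. ]
con rear L (361.1075, 193.73625) [-102.7  -24.5   60. ]
con front L (361.1075, 75.97500000000001) [-36.2 -20.5  80. ]
con frontR (435.81625, 75.97500000000001) [-36.1 -58.7  80. ]
shaft far (321.85375, 12.662500000000001) [-0.9 -0.2 55. ]
shaft near (321.85375, 265.9125) [-153.2   -0.4   55. ]
rail L far (338.315, 50.650000000000006) [-17.8 -10.2  38. ]
rail L near (340.8475, 253.25000000000003) [-151.3  -13.8   38. ]
bar pp (256.6, 181.5) [-96.8  41.   52. ]
```

```bash
python3 -m pendant '[0,0,0.8,0,0,0,-0.46, 0,0,0.8,0,0,0,-0.46, 0,0,0.4,0,0,0,-0.46, 0,0,0.2,0,0,0,-0.46, 0,0,0,0,0,0,-0.46]'; python3 -m pendant '[0,0,0.2,0,0,0,-0.46, 0,0,0.1,0,0,0,-0.46, 0,0,0,0,0,0,-0.46, 0,0,0,0,0,0,-0.46]'
```

```text
time: 7.6
tool_pos: [521.0, -205.1, 47.1]
tcp_rot: [-3.138, -0.003, 1.72]
contact_force: [-0.6, 1.1, 5.0]
grip_width: 67.0
finger_force: 1.8
time: 8.0
tool_pos: [522.9, -205.4, 40.2]
tcp_rot: [3.141, -0.001, 1.72]
contact_force: [1.5, 2.8, 8.2]
grip_width: 66.8
finger_force: 4.0
```

```bash
python3 -m pendant '[0,0,0.15,0,0,0,-0.46, 0,0,0.1,0,0,0,-0.46, 0,0,0,0,0,0,-0.46, 0,0,0,0,0,0,-0.46]'
python3 - <<'E'
from h import *
w=capture("wrist"); s=capture("side"); print(get_obs()["contact_force"],get_obs()["tool_pos"],get_obs()["finger_force"])
for r in pinpoint("side","press_bar")[:1]+pinpoint("wrist","press_bar")[:1]: print(r["score"],r["location"])
s=cv2.resize(s[180:330,220:420],(533,400))
cv2.imwrite("pics/w3.png",cv2.resize(np.hstack([w[:,80:560],s]),(800,316))[:,:,::-1])
E
```

```text
time: 8.4
tool_pos: [525.3, -205.2, 34.3]
tcp_rot: [3.136, 0.001, 1.719]
contact_force: [7.8, 8.1, 13.7]
grip_width: 66.7
finger_force: 7.5
[ 7.09522974  7.01032885 14.09739531] [ 525.32746976 -205.17210624   34.32149449] 7.451563019421883
0.83 [318.2, 271.9]
0.69 [225.2, 199.1]
```

View pics/w3.png

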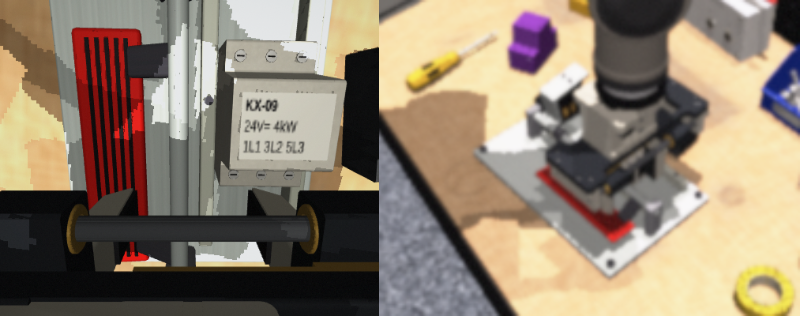

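The wrist view shows the left finger on the red bar and the right finger behind the contactor with a gap. The flap is raised. I'll check where the lateral force comes from before pushing.

Run:
```python
from h import *
np.set_printoptions(precision=2,suppress=True)
o=get_obs(); F=o["contact_force"]; M=o["moment"]; print(o["time"],F,M, o["tau"], o["dq"])
print("line point closest to ref (mm):",np.cross(F,M)/F.dot(F)*1000,"F.M",F@M/np.linalg.norm(F))
a=1.717; o0=np.array([502.4,-83.8]); X=np.array([np.cos(a),np.sin(a)]); Y=np.array([-np.sin(a),np.cos(a)])
print("F nest",F[:2]@X,F[:2]@Y,"tcp nest",(o["tool_pos"][:2]-o0)@X,(o["tool_pos"][:2]-o0)@Y)
for th in (0,.25,.35,.5,.55):
    y,z=41*np.cos(th)+2*np.sin(th),50+2*np.cos(th)-41*np.sin(th); q=np.r_[o0-95*X+y*Y,z]; print(th,proj("side",q),proj("wrist",q))
```

```text
8.6 [ 7.17  7.18 14.49] [ 1.26 -0.85 -0.29] [ -5.4  -42.72 -13.23  -2.42   0.52  -0.23] [ 0. -0. -0.  0.  0.  0.]
line point closest to ref (mm): [ 32.58  65.06 -48.34] F.M -0.06797206184243733
F nest 6.054329209338083 -8.141072533886511 tcp nest -123.41103894599196 -4.962137719605525
0 [316.66 268.88] [211.41 214.36]
0.25 [316.98 271.48] [220.16 207.72]
0.35 [317.32 272.33] [224.87 205.36]
0.5 [318.04 273.37] [232.95 202.16]
0.55 [318.33 273.65] [235.88 201.18]
```

The only load is on the bar finger, from spring plus friction, and the flap is at about 0.4–0.45. I'll push now, pressing slightly lower.

```bash
python3 -m pendant '[0.1,0,0.05,0,0,0,-0.46, 0.2,0,0,0,0,0,-0.46, 0.2,0,0,0,0,0,-0.46, 0.2,0,0,0,0,0,-0.46, 0.2,0,0,0,0,0,-0.46, 0.2,0,0,0,0,0,-0.46, 0.2,0,0,0,0,0,-0.46, 0.2,0,0,0,0,0,-0.46, 0,0,0,0,0,0,-0.46]'
python3 - <<'E'
from h import *
np.set_printoptions(precision=2,suppress=True)
w=capture("wrist"); s=capture("side"); o=get_obs()
a=1.717; o0=np.array([502.4,-83.8]); X=np.array([np.cos(a),np.sin(a)]); Y=np.array([-np.sin(a),np.cos(a)])
F=o["contact_force"];print("F nest",F[:2]@X,F[:2]@Y,F[2],"tcp nest",(o["tool_pos"][:2]-o0)@X,(o["tool_pos"][:2]-o0)@Y,o["tool_pos"][2])
s=cv2.resize(s[180:330,220:420],(533,400))
cv2.imwrite("pics/w4.png",cv2.resize(np.hstack([w[:,80:560],s]),(800,316))[:,:,::-1])
E
```

```text
time: 9.5
tool_pos: [518.3, -163.4, 32.9]
tcp_rot: [3.136, 0.005, 1.721]
contact_force: [4.4, -4.0, 11.6]
grip_width: 67.3
finger_force: 6.0
F nest -5.712038857857149 -3.153136570033035 11.74551399819331 tcp nest -81.07981865994932 -4.203152756232301 32.90508867049427
```

View pics/w4.png

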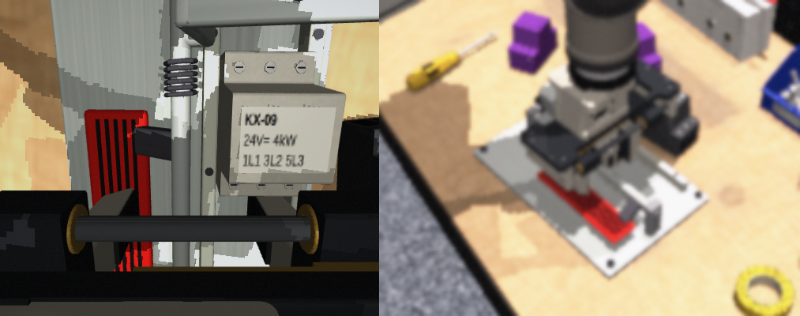

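The contactor rides ahead of the right finger. Its leading edge, around montage (270,55), is just at the raised flap's plate. I'll continue pushing.

```bash
cat > st.py <<'E'
from h import *
o=get_obs()
a=1.717; o0=np.array([502.4,-83.8]); X=np.array([np.cos(a),np.sin(a)]); Y=np.array([-np.sin(a),np.cos(a)])
F=o["contact_force"];print("F nest",F[:2]@X,F[:2]@Y,F[2],"tcp nest",(o["tool_pos"][:2]-o0)@X,(o["tool_pos"][:2]-o0)@Y,o["tool_pos"][2])
E
python3 -m pendant '[0.2,0,0,0,0,0,-0.46, 0.2,0,0,0,0,0,-0.46, 0.2,0,0,0,0,0,-0.46, 0.2,0,0,0,0,0,-0.46, 0.1,0,0,0,0,0,-0.46, 0,0,0,0,0,0,-0.46]' >/dev/null; python3 st.py; python3 -m pendant '[0.1,0,0,0,0,0,-0.46, 0,0,0,0,0,0,-0.46]' >/dev/null; python3 st.py
```

```text
F nest -6.675298856212266 -1.5460765992099978 11.251981703928578 tcp nest -54.06991533634975 -3.9844059416571254 32.751685494291316
F nest -7.449873087095769 -1.5175318718213446 11.269860647091072 tcp nest -51.31617969989537 -3.975057768457889 32.74871541898557
```

```bash
python3 -m pendant '[0.1,0,0,0,0,0,-0.46, 0,0,0,0,0,0,-0.46]' >/dev/null; python3 st.py; python3 -m pendant '[0.1,0,0,0,0,0,-0.46, 0,0,0,0,0,0,-0.46]' >/dev/null; python3 st.py
```

```text
F nest -18.984012331295492 1.372941988013571 11.261210794037988 tcp nest -50.712262767248305 -4.0343346381161425 33.025378845078045
F nest -31.195721634553216 5.426973452933915 10.311839038664756 tcp nest -50.547040576285525 -4.1937140700033275 33.47937588107265
```

Force climbed from 7 to 31 N with no further motion, so the contactor is home. I'll back off, then let the flap down gently and retreat.

```bash
python3 -m pendant '[-0.2,0,0,0,0,0,-0.46, -0.2,0,0,0,0,0,-0.46, -0.2,0,0,0,0,0,-0.46, 0,0,0,0,0,0,-0.46]' >/dev/null; python3 st.py; python3 -m pendant '[0,0,-0.15,0,0,0,-0.46, 0,0,-0.15,0,0,0,-0.46, 0,0,-0.15,0,0,0,-0.46, 0,0,-0.15,0,0,0,-0.46, 0,0,-0.3,0,0,0,-0.46, 0,0,-0.5,0,0,0,-0.46, 0,0,-1,0,0,0,-0.46, 0,0,-1,0,0,0,-0.46, 0,0,-1,0,0,0,-0.46, 0,0,-0.5,0,0,0,-0.46, 0,0,0,0,0,0,-0.46]'
python3 - <<'E'
from h import *
w=capture("wrist"); s=capture("side"); import st
for t,z in [("contactor_center",45),("end_stop",45)]:
  for c in ("wrist","side"):
    for r in pinpoint(c,t)[:2]:
        q=at_z(c,r["location"],z); print(c,t,r["score"],r["location"],(q[:2]-st.o0)@st.X,(q[:2]-st.o0)@st.Y)
s=cv2.resize(s[180:330,220:420],(533,400))
cv2.imwrite("pics/w5.png",cv2.resize(np.hstack([w[:,80:560],s]),(800,316))[:,:,::-1])
E
```

```text
F nest 1.7975035042158152 0.6951996713747274 9.715843255901635 tcp nest -60.3673913074695 -1.821688874836961 31.393350887647482
time: 12.3
tool_pos: [513.4, -143.7, 178.9]
tcp_rot: [3.141, -0.0, 1.72]
contact_force: [-0.1, -0.1, -0.3]
grip_width: 67.1
finger_force: 0.0
F nest 0.7640614727826128 -0.2958671059637635 -0.6951035089892426 tcp nest -60.0154610549272 -0.6984706507173656 175.8834460945163
wrist contactor_center 0.92 [570.2, 44.9] 58.48753284594393 -185.18189579996294
side contactor_center 0.92 [340.4, 204.0] 50.60753931264486 -186.50103550377264
side contactor_center 0.79 [319.8, 236.0] -9.125351819249957 -47.73083043021926
wrist end_stop 0.98 [378.4, 78.3] 34.5389819371327 -41.920717477094875
side end_stop 0.89 [306.4, 228.6] 38.53109671364134 -40.550158710830324
```

View pics/w5.png

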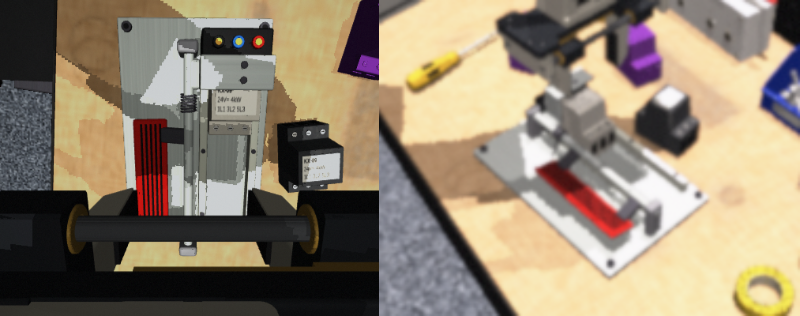

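The picture shows the contactor under the flap against the end block, its rear edge near montage (230,133), and the gripper clear. The finger stopped with its face at about nest x −41, and the expected value is −40. Handing in.

```bash
python3 -c "
from plant import *
print(close_job())"
```

```text
the job is handed in; nothing more can be done
None
```

The contactor is pushed home against the end block, the flap is closed onto it and the gripper is clear; I handed the job in at about 12.6 s, but no verdict came back, and while lifting over the cabinet door joint 3 read 0.036 rad, just under its 0.04 limit, which could count as a range fault.

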